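Unlock and close the blue tool drawer

ROBOT

A 6-joint arm with a two-finger parallel gripper is mounted at the origin on the work surface. World frame = base frame: x ahead of the robot, y to its left, z up, the work surface at z = 0. Lengths are in m, angles in rad, forces in N, time in s.
With the tool pointing down it reaches from about 0.425 to 0.95 m from the base axis. Payload 3.5 kg.
Tool frame: the origin (TCP) lies midway between the tips of the shut fingers; the grasp point (between the pads) lies 19 mm behind it; z points along the fingers, y is the line along which they close (so a half turn about z gives the same grasp; the last joint's range is limited). The gripper opens to 85 mm and grips with 20 to 120 N. Pads are 22 mm wide; open, the fingers measure 114 mm over their backs; the gripper's body (76 mm by 85 mm) begins 54 mm behind the grasp point. The pads swing forward as they close: fully open they stand 13 mm farther back than shut.
Start: joints at [1.032, 0.286, 1.577, -0, 1.279, -0.15], TCP at [0.256, 0.625, 0.231] pointing down, gripper open.
Joint ranges: [-2.77, 2.77], [-0.9, 2.22], [0.21, 2.48], [-1.53, 4.67], [0.24, 2.81], [-2.84, 2.84]. Speed limits (rad/s): [2.79, 2.79, 3.14, 3.14, 3.14, 3.14].

INTERFACE

Orientations are given as a unit quaternion [x, y, z, w].
In Python, from plant import get_state, read_camera, ctrl gives the robot as it stands.
- The arm moves only by the shell command python3 -m crank 'ROWS' [FORCE]. ROWS is JSON, a list of rows, each a list of 3 entries, a list of its own where there are three numbers: the shift along the tool's x, y, z in mm, then the turn about the tool's z in degrees, then the closure in counts, from 0 (fully open) to 255 (shut). In form: [[[tx, ty, tz], yaw, claw], ...]. A call has 1 to 10 rows; each row is the pose to reach, as a shift and turn from the pose commanded when the call began, along the tool's axes at that moment; what a row does not reach only later rows make up. A row lasts 1/10 s, in which the tool goes at most 50 mm and 8.59 degrees, less where a joint would pass 70% of its speed; a pose out of reach is approached as far as the arm can. A call with a gripper value outside its range is refused whole. The fingers move at their own pace and stop on an object; FORCE is the grip in N (left out, the last holds). Time passes only in rows, so rows that repeat a pose let the fingers close. It gives the time, the measured TCP pose, the force, the opening and the grip force at its end, in the units of the state.
- get_state(): the state, without advancing time (a new reading comes with each control period).
- read_camera(name): name is "scene" or "top" or "wrist"; returns a dict with "frame" (420x560x3 uint8, blue, green, red), "range_z" (420x560 float32, m along the optical axis (not along the pixel's ray), 0 where there is no reading), "vfov" (degrees; the focal length in pixels is half the picture's height over the tangent of half this angle, whatever the lens; pixels are square), "cx", "cy" (the principal point, pixels), "k1" (the pictures are not rectified: a ray, as slopes to the right and down, at radius r is drawn at 1 + k1 r^2 times it, then the intrinsics apply), "origin" and "orientation" of the camera in the world. Camera axes: x right, y down, z forward; pixel columns grow to the right and rows downward; lengths in m; the calibration is good to about 2 mm. A picture is of the moment at which its call begins.
- ctrl.sign_off(): hands the job in; it is judged then, once.
The state is a dict: "time": time; "qpos": joint angles; "dq": joint speeds; "joint_efforts": joint torques, N m; "eef_pos": TCP position; "tcp_rot": TCP orientation; "contact_force": force on the tool from outside, world axes, zero at the start; "wrist_torque": the same for the moment, N m; "opening": opening from 0.0 (shut) to 1.0 (fully open); "finger_force": force on a finger pad.
Only numpy, scipy, OpenCV 4.12 (cv2) and the standard library are available. Lean on these libraries where they do the work, as an engineer would, in place of code of your own. Each camera call takes 0.05 s, during which the arm holds its last target. There are 200 camera calls.

TASK

Two low tool drawers on the garage bench stand pulled out and locked at full extension. On the blue unit, press the orange release lever all the way down so that it stays down, then push the blue drawer fully home. Leave the grey unit's drawer standing open and the red spray can standing where it is.

Things in the scene. Friction and masses are not known exactly. Their poses are not given: they have to be found in the camera images.
- blue_lever (a joint): Orange paddle (42 mm along the drawer, 30 mm wide) of the blue drawer's slide lock, left of its tray seen from the robot. 0 = up, locked; 0.40 rad = fully down, unlocked. Hinged on a level pin at its cabinet end: 4 N straight down on its middle moves it 15 mm to a hard stop; no spring, it stays where left. While it is up the drawer is blocked.
- blue_pad (a point): Centre of the paddle's top face, 73 mm above the bench when up, 58 mm when fully down; axes tilt with the paddle. It rides on the drawer, 112 mm towards the cabinet from the pull bar's middle, 65 mm left of the drawer's middle; with the drawer out, 80 mm before the cabinet's face. Nothing within 25 mm of it stands above the lowered paddle.
- blue_drawer (a joint): Blue drawer (sockets in black foam) on its slide. 0 = fully home, front against the cabinet; about 0.14 m = locked full extension, its start. Once unlocked it moves with about 4 N plus 12 N per m/s and stays where left; no catch at home. Blue cabinet: 100 mm high, 200 wide, 200 deep, fixed to the bench.
- blue_handle (a point): Middle of the top edge of the blue drawer's aluminium pull bar: 110 mm wide, 12 deep, 68 to 92 mm above the bench, 41 mm gap behind it to the drawer front (196 mm wide, top 95 mm above the bench), two stubs 90 mm apart. x: level, the way the drawer goes home, away from the robot; y: left along the bar; z: up.
- grey_drawer (a joint): Drawer of the grey unit (screwdrivers in it), same size and lever as the blue one, standing open beside it, left or right; 0 = home, about 0.14 m = open. To be left open.
- can: Red spray can with a broad white label, 56 mm across, 160 mm tall, standing on the bench to one side of the units; origin at the centre of its underside. To be left standing.
There are look-alikes about, which are no part of the job. There is more than one size of the can; the one meant has the size given above.

How it is judged:
By the outcome, as a careful person would: the job done as asked, in the order asked, and still so for the second after the job is handed in, with the robot touching nothing.
It also fails if it takes over 40 s, if anything falls off the work surface, if the arm or the gripper's body presses on something with over 40 N, if the wrist force passes 120 N, or if a joint passes its speed limit or range.

## Working session

There is one attempt and no reset: what is moved stays moved. The work goes in short steps, Python scripts to look and compute and a shell command to move; the robot and the scene stay as the last step left them, time stands still between calls to the robot, and variables do not carry over. Pictures are saved under pics/ and viewed, at most 10 in all, crops included, and the job is handed in when it is done.

```bash
mkdir -p pics; cat > h.py <<'E'
import numpy as np, cv2
from plant import get_state, read_camera, ctrl
from scipy.spatial.transform import Rotation as R
def world(c,u,v,z=None):
    f=c["frame"].shape[0]/2/np.tan(np.radians(c["vfov"])/2)
    K=np.array([[f,0,c["cx"]],[0,f,c["cy"]],[0,0,1.]])
    p=cv2.undistortPoints(np.array([[[u,v]]],float),K,np.array([c["k1"],0,0,0,0.]))[0,0]
    d=R.from_quat(c["orientation"]).apply([p[0],p[1],1.]); o=np.array(c["origin"])
    if z is None:
        s=c["range_z"][int(round(v)),int(round(u))]
    else: s=(z-o[2])/d[2]
    return o+s*d
E
python3 - <<'E'
from h import *
import pickle
for n in("scene","top"):
    c=read_camera(n); cv2.imwrite(f"pics/{n}0.png",c["frame"]); pickle.dump(c,open(n+"0.pkl","wb"))
    print(n,c["origin"],c["orientation"],c["vfov"],c["k1"])
print(get_state())
E
```

```text
scene [1.28129993 0.10707206 1.43176565] [ 0.62048581  0.73608071 -0.2032652  -0.17850998] 45.16631280670683 0.014394793632121363
top [ 0.31361016 -0.02495774  1.39156326] [ 0.71085049 -0.70087129  0.04003011 -0.04322738] 44.02932559740958 -0.14976425808842433
{'time': 0.1, 'qpos': array([ 1.03201086e+00,  2.87064805e-01,  1.57806698e+00, -2.02964949e-06,
        1.27860251e+00, -1.50003988e-01]), 'dq': array([ 0.00011681, -0.00156107, -0.00147019, -0.0017972 ,  0.00018354,
        0.00129645]), 'joint_efforts': array([ 5.09939600e-04, -4.07294154e+01, -2.93700027e+01, -1.88137165e-04,
        3.41640196e-03, -1.75984854e-05]), 'eef_pos': array([0.25552566, 0.62410699, 0.23007399]), 'tcp_rot': array([ 1.93168389e-01,  9.81165035e-01, -1.00826668e-03, -3.60622318e-04]), 'contact_force': array([-0.86703766, -0.94650398, -0.62318062]), 'wrist_torque': array([-0.03550441, -0.04060739, -0.01907948]), 'finger_force': 0.0, 'opening': 0.9987150973333089}
```

View pics/scene0.png

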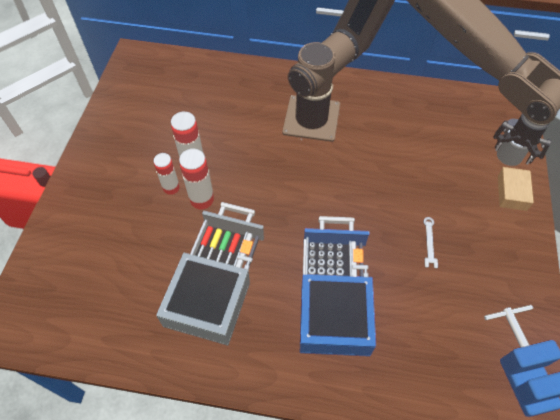

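View pics/top0.png

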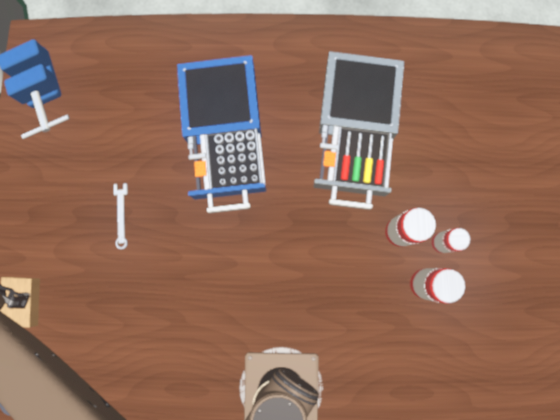

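The top picture shows the blue unit with its orange paddle at (200,169) and pull bar at (228,207). The look-alikes are the grey unit's paddle at (330,158) and bar at (351,203), the blue stack with a T-handle at (40,90), and three cans at (415,225), (455,240) and (440,286). I choose the paddle at (200,169), on the drawer with sockets.

```bash
python3 - <<'E'
from h import *
import pickle
for n in("top","scene"):
    c=pickle.load(open(n+"0.pkl","rb")); hsv=cv2.cvtColor(c["frame"],cv2.COLOR_BGR2HSV)
    m=cv2.inRange(hsv,(8,170,170),(20,255,255))
    k,l,s,ce=cv2.connectedComponentsWithStats(m)
    for i in range(1,k):
        if s[i,4]>25: print(n,s[i],ce[i],world(c,*ce[i]),world(c,*ce[i],z=.073))
c=pickle.load(open("top0.pkl","rb"))
for a in((209,209),(248,206),(180,61),(252,58),(258,130)): print(a,world(c,*a),world(c,*a,z=.092))
cv2.imwrite("pics/crop1.png",cv2.resize(c["frame"][100:225,160:290],None,fx=4.5,fy=4.5,interpolation=2))
c=pickle.load(open("scene0.pkl","rb"))
for a in((322,220),(352,219)): print(a,world(c,*a),world(c,*a,z=.092))
E
```

```text
(209, 209) [0.46356864 0.18712933 0.09465468] [0.46387559 0.18756345 0.092     ]
(248, 206) [0.47323794 0.08901217 0.08907487] [0.47287945 0.08875621 0.092     ]
(180, 61) [ 0.31361016 -0.02495774  1.39156326] [0.85955495 0.28134    0.092     ]
(252, 58) [ 0.90927957  0.09756302 -0.00507441] [0.8678771  0.08904712 0.092     ]
(258, 130) [0.67376072 0.06887499 0.08028816] [0.67054398 0.06803691 0.092     ]
(322, 220) [0.48090609 0.09729472 0.08342137] [0.48599847 0.09735693 0.092     ]
(352, 219) [0.46858104 0.18785596 0.09543213] [0.46649372 0.18806344 0.092     ]
```

View pics/crop1.png

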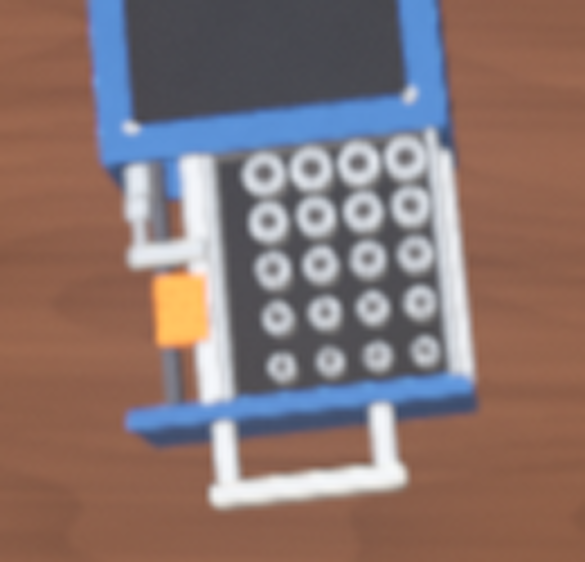

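The crop confirms the choice: the orange paddle, at crop (180,310) and full-image (200,169), sits left of the socket tray and beyond the blue front.

```bash
python3 - <<'E'
from h import *
import pickle
for n,a in(("top",(200,169)),("scene",(358,255))):
    c=pickle.load(open(n+"0.pkl","rb")); fr=c["frame"].astype(int)
    b,g,r=fr[...,0],fr[...,1],fr[...,2]
    m=((r>200)&(r-b>90)&(g-b>20)).astype(np.uint8)
    k,l,s,ce=cv2.connectedComponentsWithStats(m); print(fr[a[1],a[0]])
    for i in range(1,k):
        if s[i,4]>25: print(n,s[i],ce[i],world(c,*ce[i]),world(c,*ce[i],z=.073))
    x0,y0,x1,y1=(170,50,275,215) if n=="top" else (295,210,380,360)
    P=np.array([[*world(c,u,v),u,v] for v in range(y0,y1) for u in range(x0,x1) if c["range_z"][v,u]>0])
    q=P[(abs(P[:,2]-.1)<.012)&(P[:,0]>.65)]
    print("cab",len(q),cv2.minAreaRect(q[:,:2].astype(np.float32)))
    q=P[(P[:,0]<.49)&(P[:,2]>.078)&(P[:,2]<.105)]
    print("bar",len(q),q[:,2].mean(),cv2.minAreaRect(q[:,:2].astype(np.float32)))
E
```

```text
[ 98 195 255]
top [323 151  13  16 174] [328.9137931 158.6091954] [ 0.60122473 -0.1159958   0.0757772 ] [ 0.60183179 -0.11618795  0.073     ]
top [364 158   9  25 168] [367.75       169.98214286] [ 0.57772153 -0.22019878  0.05140652] [ 0.573466   -0.21705293  0.073     ]
top [194 161  12  16 177] [199.49152542 168.36158192] [0.57187698 0.21920027 0.07326252] [0.57192841 0.21924889 0.073     ]
cab 5602 ((0.7606197595596313, 0.17732492089271545), (0.20339956879615784, 0.2015657126903534), 7.285736083984375)
bar 270 0.08987244814115775 ((0.4738406240940094, 0.13893035054206848), (0.10878860950469971, 0.03138351067900658), 89.41263580322266)
[107 194 255]
scene [210 229  12  19 101] [215.5049505  237.85148515] [ 0.58075216 -0.22042971  0.04826981] [ 0.59327455 -0.21457557  0.073     ]
scene [240 240  13  15 132] [246.02272727 246.51515152] [ 0.60927676 -0.11592915  0.07883511] [ 0.60637836 -0.11689094  0.073     ]
scene [353 248  10  15 131] [357.81679389 255.14503817] [0.57506103 0.21929471 0.06863093] [0.57732464 0.21893501 0.073     ]
cab 5028 ((0.7644971013069153, 0.17601099610328674), (0.20337440073490143, 0.20002035796642303), 7.159051418304443)
bar 183 0.08768030393460047 ((0.4739038050174713, 0.13889555633068085), (0.10738024115562439, 0.027409646660089493), 88.6828384399414)
```

The measurements agree on every point: cabinet yaw is about 7.2°, the pad is at (0.574, 0.219, 0.073) and the bar middle is about (0.471, 0.139). Next I work out the shift to a point above the pad.

```bash
cat >> h.py <<'E'
def go(*targets):
    s=get_state(); r=R.from_quat(s["tcp_rot"]); x=r.apply([1,0,0])
    print("yaw to go",np.degrees(np.arctan2(x[1],x[0]))-187.2, "tcp",s["eef_pos"],"F",s["contact_force"])
    for t in targets: print(t,(r.inv().apply(np.array(t)-s["eef_pos"])*1000).round(1))
E
python3 -c "
from h import *
go((.574,.219,.14))"
```

```text
yaw to go -29.475523859966273 tcp [0.25552566 0.62410699 0.23007399] F [-0.86703766 -0.94650398 -0.62318062]
(0.574, 0.219, 0.14) [-448.3 -254.    90.5]
```

```bash
python3 -m crank '[[[-45,-25,5],-8,255],[[-90,-50,10],-16,255],[[-135,-76,20],-24,255],[[-179,-101,30],-29.5,255],[[-224,-127,40],-29.5,255],[[-269,-152,50],-29.5,255],[[-314,-178,60],-29.5,255],[[-359,-203,70],-29.5,255],[[-403,-228,80],-29.5,255],[[-448,-254,90],-29.5,255]]'; python3 -m crank '[[[0,0,0],0,255],[[0,0,0],0,255]]'
python3 - <<'E'
from h import *
go((.574,.219,.08))
c=read_camera("wrist"); cv2.imwrite("pics/w1.png",c["frame"])
c=read_camera("scene"); cv2.imwrite("pics/s1.png",cv2.resize(c["frame"][180:330,270:450],None,fx=4,fy=4))
E
```

```text
time: 1.1
eef_pos: [0.5608, 0.2359, 0.1449]
tcp_rot: [-0.063, 0.998, -0.0, -0.0]
contact_force: [-0.8, 0.2, 0.3]
opening: -0.002
finger_force: 0.0
time: 1.3
eef_pos: [0.5601, 0.2366, 0.1448]
tcp_rot: [-0.062, 0.998, 0.0, -0.001]
contact_force: [-0.4, 0.9, 0.1]
opening: 0.004
finger_force: 0.0
yaw to go -360.1318999447811 tcp [0.56013328 0.23663793 0.14477497] F [-0.38580746  0.88914726  0.07223014]
(0.574, 0.219, 0.08) [-11.7 -19.2  64.7]
```

View pics/w1.png

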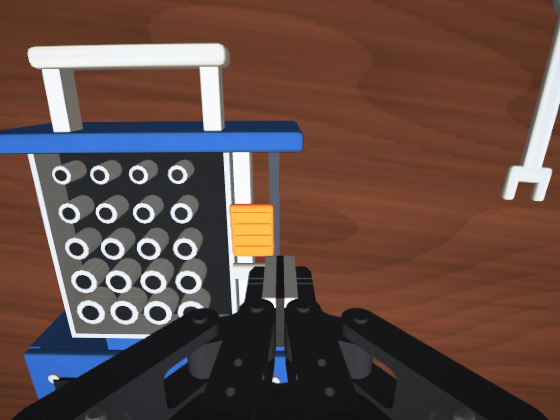

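View pics/s1.png

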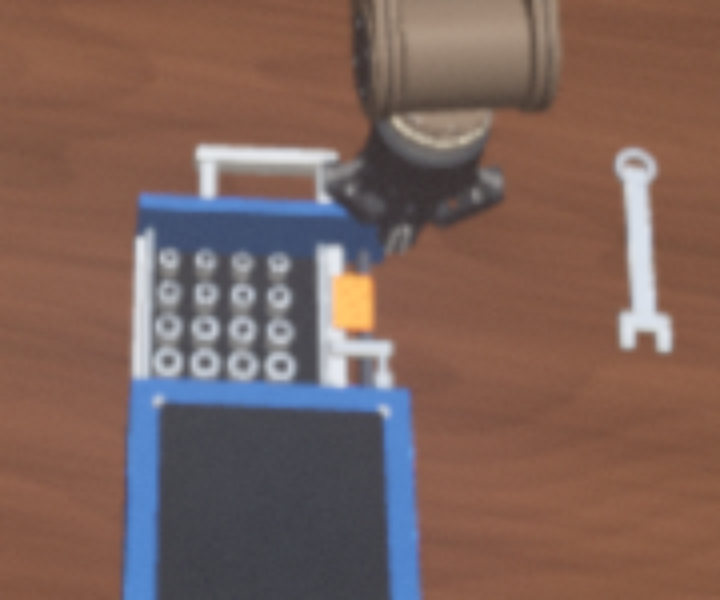

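The wrist picture shows the orange paddle at (251,231) with the shut fingers' tips at (280,260). I measure the paddle and the bar from this view.

```bash
python3 - <<'E'
from h import *
c=read_camera("wrist"); fr=c["frame"].astype(int); b,g,r=fr[...,0],fr[...,1],fr[...,2]
m=((r>200)&(r-b>90)&(g-b>20)).astype(np.uint8)
k,l,s,ce=cv2.connectedComponentsWithStats(m)
for i in range(1,k):
    if s[i,4]>100: print(s[i],ce[i],world(c,*ce[i]))
for p in((231,206),(272,206),(231,255),(273,255),(35,57),(222,54)): print(p,world(c,*p))
for z in (.08,): go((.574,.219,z))
E
```

```text
[ 227  205   44   51 2147] [249.37307871 229.57894737] [0.57164069 0.2175579  0.06865757]
(231, 206) [0.55489589 0.20363526 0.07126605]
(272, 206) [0.56303027 0.2318214  0.0372939 ]
(231, 255) [0.59501235 0.20600576 0.06504888]
(273, 255) [0.60497651 0.23770765 0.03792546]
(35, 57) [0.47555765 0.09258794 0.09214965]
(222, 54) [0.46224063 0.19349674 0.08912639]
yaw to go -359.88883911854145 tcp [0.5593568  0.2388305  0.14579481] F [ 0.04276818  0.23860955 -0.64455782]
(0.574, 0.219, 0.08) [-12.  -21.5  65.8]
```

```bash
python3 -m crank '[[[-12,-21,20],0,255],[[-12,-21,50],0,255],[[-12,-21,62],0,255],[[-12,-21,62],0,255]]'; python3 -c "
from h import *
go((.573,.218,.073),(.573,.218,.058))"
```

```text
time: 1.85
eef_pos: [0.5722, 0.2192, 0.0813]
tcp_rot: [-0.064, 0.998, -0.0, -0.003]
contact_force: [0.6, -0.5, -0.1]
opening: 0.002
finger_force: 0.0
yaw to go -359.8697306661212 tcp [0.57218257 0.2192186  0.08133511] F [ 0.59857369 -0.45747581 -0.09345275]
(0.573, 0.218, 0.073) [-0.7 -1.3  8.3]
(0.573, 0.218, 0.058) [-0.8 -1.3 23.3]
```

```bash
python3 -m crank '[[[0,-1,5],0,255],[[0,-1,10],0,255],[[0,-1,14],0,255],[[0,-1,18],0,255],[[0,-1,20],0,255],[[0,-1,22],0,255],[[0,-1,22],0,255]]'
```

```text
time: 2.55
eef_pos: [0.5747, 0.2176, 0.0619]
tcp_rot: [-0.063, 0.998, 0.0, -0.0]
contact_force: [-3.6, 1.1, 4.3]
opening: 0.001
finger_force: 1.9
```

```bash
python3 -m crank '[[[0,0,2],0,255],[[0,0,2],0,255]]';python3 -m crank '[[[0,0,2],0,255],[[0,0,2],0,255]]'
```

```text
time: 2.75
eef_pos: [0.5749, 0.2176, 0.0597]
tcp_rot: [-0.063, 0.998, 0.0, 0.0]
contact_force: [-2.5, 1.9, 4.0]
opening: 0.001
finger_force: 2.0
time: 2.95
eef_pos: [0.5758, 0.2178, 0.0592]
tcp_rot: [-0.063, 0.998, 0.0, 0.001]
contact_force: [-3.4, 1.4, 8.1]
opening: -0.002
finger_force: 4.5
```

```bash
python3 -m crank '[[[0,0,2],0,255],[[0,0,2],0,255]]';python3 -m crank '[[[0,0,1],0,255],[[0,0,1],0,255]]'
```

```text
time: 3.15
eef_pos: [0.5773, 0.218, 0.059]
tcp_rot: [-0.063, 0.998, 0.0, 0.003]
contact_force: [-4.2, 0.8, 13.2]
opening: -0.005
finger_force: 6.6
time: 3.35
eef_pos: [0.578, 0.2181, 0.0589]
tcp_rot: [-0.063, 0.998, 0.0, 0.004]
contact_force: [-3.7, 1.1, 15.1]
opening: 0.001
finger_force: 7.9
```

The paddle stalls at the stop with 15 N on it, so it is down. I lift off and check.

```bash
python3 -m crank '[[[0,0,-15],0,255],[[0,0,-50],0,255],[[0,0,-85],0,255],[[0,0,-85],0,255]]'
python3 - <<'E'
from h import *
c=read_camera("wrist"); fr=c["frame"].astype(int); b,g,r=fr[...,0],fr[...,1],fr[...,2]
m=((r>200)&(r-b>90)&(g-b>20)).astype(np.uint8)
k,l,s,ce=cv2.connectedComponentsWithStats(m)
for i in range(1,k):
    if s[i,4]>100:
        print(s[i],ce[i],world(c,*ce[i]))
        v,u=np.where(cv2.erode((l==i).astype(np.uint8),np.ones((5,5)))); P=np.array([world(c,a,d) for a,d in zip(u,v)])
        d=P[:,:2]@[.992,.125]; print("tilt,rad",np.arctan(np.polyfit(d,P[:,2],1)[0]),"z mid",P[:,2].mean())
cv2.imwrite("pics/w2.png",c["frame"])
go((.438,.136,.14),(.438,.136,.073))
E
```

```text
time: 3.75
eef_pos: [0.5788, 0.2177, 0.1458]
tcp_rot: [-0.063, 0.998, 0.0, 0.006]
contact_force: [0.7, 1.1, 1.5]
opening: -0.002
finger_force: 0.0
[ 262  177   41   57 2319] [281.89736956 204.95084088] [0.57515728 0.21784053 0.05669749]
tilt,rad -0.23824952886479628 z mid 0.05715285389944478
yaw to go -359.9795225737111 tcp [0.57713997 0.21740517 0.1429137 ] F [-0.70417151 -0.19382896 -0.98635731]
(0.438, 0.136, 0.14) [148.3 -63.3   1.9]
(0.438, 0.136, 0.073) [148.8 -63.3  68.9]
```

View pics/w2.png

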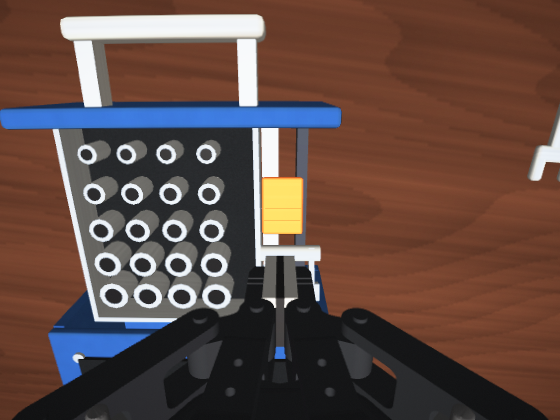

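The paddle, now at (282,205), has dropped, with its middle at z≈0.057, which is the lowered height. The tilt estimate looks odd, so I check the depth profile before pushing.

```bash
python3 - <<'E'
from h import *
c=read_camera("wrist")
for v in range(182,232,6): print(v,[world(c,u,v).round(4).tolist() for u in (272,282,292)])
print("tray rim",[world(c,269,v).round(4).tolist() for v in (140,160)],"front top",[world(c,u,118).round(4).tolist() for u in(50,300)])
c=read_camera("scene"); fr=c["frame"].astype(int); b,g,r=fr[...,0],fr[...,1],fr[...,2]
m=((r>200)&(r-b>90)&(g-b>20)).astype(np.uint8); k,l,s,ce=cv2.connectedComponentsWithStats(m)
for i in range(1,k):
    if s[i,4]>20: print(s[i],ce[i],world(c,*ce[i]))
E
```

```text
182 [[0.5574, 0.2083, 0.0525], [0.5568, 0.2154, 0.0514], [0.5555, 0.2224, 0.0527]]
188 [[0.5611, 0.2088, 0.0548], [0.5607, 0.2159, 0.0531], [0.5596, 0.2229, 0.0538]]
194 [[0.5659, 0.2094, 0.0535], [0.5646, 0.2164, 0.055], [0.564, 0.2235, 0.0538]]
200 [[0.5698, 0.2099, 0.0552], [0.5687, 0.2169, 0.0559], [0.568, 0.224, 0.0554]]
206 [[0.5742, 0.2104, 0.0555], [0.5733, 0.2175, 0.0557], [0.5719, 0.2245, 0.0569]]
212 [[0.5781, 0.2109, 0.0574], [0.5769, 0.218, 0.0583], [0.5761, 0.2251, 0.0579]]
218 [[0.4939, 0.2059, 0.2836], [0.5817, 0.2186, 0.0575], [0.581, 0.2258, 0.057]]
224 [[0.5866, 0.212, 0.0591], [0.5858, 0.2191, 0.0589], [0.5853, 0.2264, 0.0578]]
230 [[0.5913, 0.2125, 0.0591], [0.5898, 0.2196, 0.0605], [0.5894, 0.2269, 0.0593]]
tray rim [[0.5298, 0.2026, 0.0421], [0.5444, 0.2043, 0.0407]] front top [[0.5248, 0.0806, 0.0936], [0.508, 0.2188, 0.094]]
[210 229  12  19 100] [215.46 237.94] [ 0.5829285  -0.2196274   0.05192333]
[240 240  13  14 131] [246.00763359 246.45801527] [ 0.60484333 -0.11742513  0.07027655]
[352 252  11  13 112] [357.375  257.9375] [0.57925828 0.2197143  0.05821455]
```

With the bad pixel left out, the tilt is +0.2, against about −0.2 when up. That makes the paddle fully down (0.40 rad of travel). Next I move to the front of the bar.

```bash
python3 -m crank '[[[40,-17,0],0,255],[[85,-36,0],0,255],[[120,-51,0],0,255],[[148,-63,0],0,255],[[148,-63,0],0,255],[[148,-63,30],0,255],[[148,-63,60],0,255],[[148,-63,69],0,255],[[148,-63,69],0,255]]'; python3 - <<'E'
from h import *
go((.438,.136,.073),(.470,.140,.073),(.470+.139,.140+.0175,.073))
c=read_camera("scene"); cv2.imwrite("pics/s2.png",cv2.resize(c["frame"][180:330,270:450],None,fx=4,fy=4))
E
```

```text
time: 4.8
eef_pos: [0.4344, 0.1362, 0.0684]
tcp_rot: [-0.063, 0.998, -0.0, -0.003]
contact_force: [-0.1, 0.8, 0.1]
opening: -0.0
finger_force: 0.0
yaw to go -359.9730286747282 tcp [0.43443743 0.13621094 0.06844897] F [-0.14134252  0.77428405  0.09036316]
(0.438, 0.136, 0.073) [-3.5 -0.7 -4.6]
(0.47, 0.14, 0.073) [-35.7  -0.7  -4.7]
(0.609, 0.15750000000000003, 0.073) [-175.8   -0.8   -5.5]
```

View pics/s2.png

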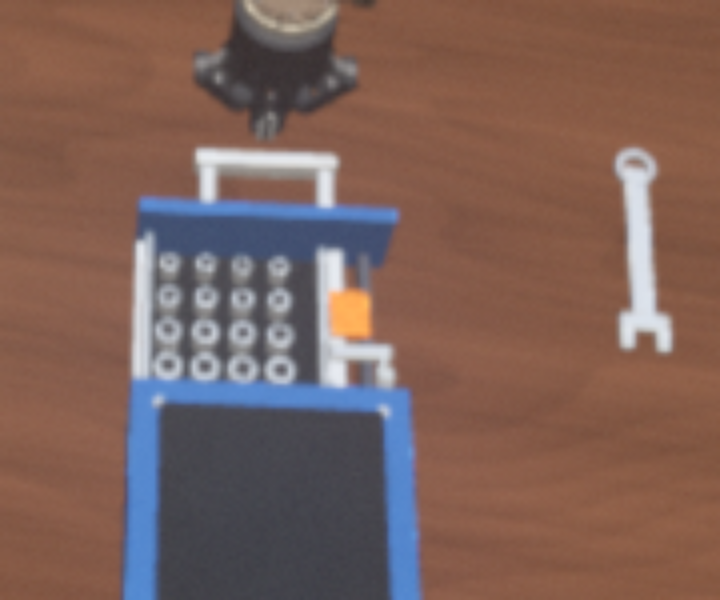

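The picture shows the shut fingers at crop (265,125) in front of the bar's middle at (267,158). I push along the tool's −x.

```bash
python3 -m crank '[[[-10,-1,0],0,255],[[-22,-1,0],0,255],[[-34,-1,-1],0,255],[[-46,-1,-2],0,255],[[-58,-1,-2],0,255],[[-70,-1,-2],0,255],[[-82,-1,-2],0,255],[[-94,-1,-2],0,255],[[-106,-1,-2],0,255],[[-118,-1,-2],0,255]]'
```

```text
time: 5.85
eef_pos: [0.5522, 0.1499, 0.072]
tcp_rot: [-0.063, 0.998, -0.0, -0.003]
contact_force: [-5.6, -1.1, -1.4]
opening: -0.001
finger_force: 2.7
```

```bash
python3 -m crank '[[[-10,0,0],0,255],[[-20,0,0],0,255],[[-28,0,0],0,255],[[-33,0,0],0,255],[[-37,0,0],0,255],[[-37,0,0],0,255]]'; python3 -m crank '[[[-2,0,0],0,255],[[-4,0,0],0,255],[[-4,0,0],0,255]]'
```

```text
time: 6.45
eef_pos: [0.5905, 0.1549, 0.0728]
tcp_rot: [-0.063, 0.998, 0.0, 0.001]
contact_force: [-4.1, -0.5, -0.9]
opening: 0.002
finger_force: 1.3
time: 6.75
eef_pos: [0.5939, 0.1553, 0.0729]
tcp_rot: [-0.063, 0.998, 0.0, 0.0]
contact_force: [-3.6, -0.3, -1.3]
opening: -0.0
finger_force: 1.8
```

```bash
python3 -m crank '[[[-2,0,0],0,255],[[-4,0,0],0,255],[[-4,0,0],0,255]]'; python3 -m crank '[[[-2,0,0],0,255],[[-4,0,0],0,255],[[-4,0,0],0,255]]'
```

```text
time: 7.05
eef_pos: [0.5938, 0.1553, 0.0729]
tcp_rot: [-0.063, 0.998, -0.001, -0.006]
contact_force: [-15.3, -3.8, 7.6]
opening: 0.003
finger_force: 8.2
time: 7.35
eef_pos: [0.5938, 0.1553, 0.073]
tcp_rot: [-0.064, 0.998, -0.001, -0.012]
contact_force: [-27.7, -6.2, 17.0]
opening: 0.002
finger_force: 14.3
```

It is firmly against a stop at 28 N. I back off, lift and check.

```bash
python3 -m crank '[[[20,0,0],0,255],[[50,0,0],0,255],[[60,0,-40],0,255],[[60,0,-80],0,255],[[60,0,-80],0,255]]'; python3 - <<'E'
from h import *
c=read_camera("top"); cv2.imwrite("pics/t3.png",c["frame"])
P=np.array([world(c,u,v) for v in range(120,215) for u in range(190,275) if c["range_z"][v,u]>0])
d=P[:,:2]@[.992,.125]; q=(P[:,2]>.08)&(P[:,2]<.105)
c=read_camera("scene"); cv2.imwrite("pics/s3.png",c["frame"]); print(get_state()["contact_force"])
E
```

```text
time: 7.85
eef_pos: [0.5485, 0.1496, 0.1619]
tcp_rot: [-0.063, 0.998, 0.001, 0.01]
contact_force: [0.8, -0.8, 0.0]
opening: 0.003
finger_force: 0.0
[-0.84402382  0.61905889 -0.55611146]
```

View pics/s3.png

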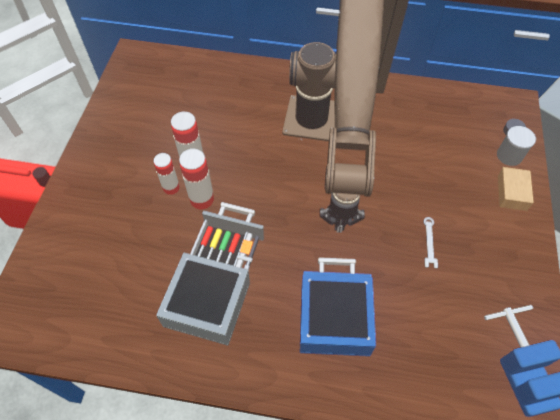

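The blue drawer is home, with its bar at (337,262) and no gap to the cabinet. The grey drawer and the cans are unmoved, and the robot is clear.

```bash
python3 -c "
from plant import ctrl
print(ctrl.sign_off())"
```

```text
the job is handed in; nothing more can be done
None
```

The blue lever is pressed fully down and the blue drawer pushed fully home; the grey drawer and the red can were left untouched, and the job was handed in at about 8 s of the 40 s allowed.

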